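# Switch the dust manifold over to the router

## Task

All three slide gates of the dust manifold have been left part open. Give all the suction to the pipe elbow: hook a fingertip behind the upturned lip of the gate in line with the elbow's port and draw that gate fully out to its stop, and push the two gates of the capped ports fully home. Work with the fingertips only, without pinching a lip between the fingers, and leave the loose things around and on the manifold where they are.

Things in the scene. Friction and masses are not known exactly. Their poses are not given: they have to be found in the camera images.
- manifold: plywood dust manifold fixed to the bench: flat box 180 x 340 x 62 mm, three ports on its deck, three slide gates in its front. Origin on the bench under the box; +x from front to back, +y to its left, z up. Front face at x = -80 mm, deck 62 mm up. The gates slide level, out towards its -x, each on two steel rails (tops 40 mm above the bench) that reach x = -248 mm
- gate_left (a joint): travel of the left-hand (+y of the manifold) slide gate in m: 0 = fully home, grows as it is drawn out along manifold -x, 0.110 = fully out against its stop. It slides with about 2.5 N of friction plus 10 N per m/s and stays where it is left
- gate_mid (a joint): travel of the middle slide gate in m: 0 = fully home, grows as it is drawn out along manifold -x, 0.110 = fully out against its stop. It slides with about 2.5 N of friction plus 10 N per m/s and stays where it is left
- gate_right (a joint): travel of the right-hand (-y of the manifold) slide gate in m: 0 = fully home, grows as it is drawn out along manifold -x, 0.110 = fully out against its stop. It slides with about 2.5 N of friction plus 10 N per m/s and stays where it is left
- hook_left (a point): rear (hooking) face of the left-hand (+y of the manifold) gate's upturned aluminium lip, 64 mm wide (y), 30 tall, 8 thick, at the front end of its flat plate; axes as the manifold's. Origin: face centre, 64 mm above the bench (lip top 79, plate top behind it 49). Gate home: face 45 mm in front of the box's front, plus the gate's travel when out; the plate floors this gap. In front of the lip: only the rails
- hook_mid (a point): rear (hooking) face of the middle gate's upturned aluminium lip, 64 mm wide (y), 30 tall, 8 thick, at the front end of its flat plate; axes as the manifold's. Origin: face centre, 64 mm above the bench (lip top 79, plate top behind it 49). Gate home: face 45 mm in front of the box's front, plus the gate's travel when out; the plate floors this gap. In front of the lip: only the rails
- hook_right (a point): rear (hooking) face of the right-hand (-y of the manifold) gate's upturned aluminium lip, 64 mm wide (y), 30 tall, 8 thick, at the front end of its flat plate; axes as the manifold's. Origin: face centre, 64 mm above the bench (lip top 79, plate top behind it 49). Gate home: face 45 mm in front of the box's front, plus the gate's travel when out; the plate floors this gap. In front of the lip: only the rails
- port_left (a point): centre of the top of the black port collar (74 mm across) on the deck, 70 mm above the bench, 135 mm behind the home position of the lip of the left-hand (+y of the manifold) gate, which serves this port
- port_mid (a point): centre of the top of the black port collar (74 mm across) on the deck, 70 mm above the bench, 135 mm behind the home position of the lip of the middle gate, which serves this port
- port_right (a point): centre of the top of the black port collar (74 mm across) on the deck, 70 mm above the bench, 135 mm behind the home position of the lip of the right-hand (-y of the manifold) gate, which serves this port
- elbow: grey plastic pipe elbow with black cuffs, 70 mm across at the foot, rising 105 mm above the port collar and bending to the back; stands fixed on one of the three ports (which one varies). Origin: centre of its foot, on the collar
- cap_a: flat black blank cap, 70 mm across, 12 mm thick with a 9 mm rib on top, fixed on one of the other two ports. Origin: centre of its underside, on the collar
- cap_b: flat black blank cap, 70 mm across, 12 mm thick with a 9 mm rib on top, fixed on one of the other two ports. Origin: centre of its underside, on the collar
- collet_nut: loose steel collet nut, 24 mm across, 16 mm high, standing on the deck between two gates near the front edge. Bystander, origin at its underside
- router_bit: loose steel router bit, 22 mm across, 50 mm tall, standing on its cutter on the deck between two gates near the front edge. Bystander, origin at its underside
- tape_wide: loose roll of paper tape, 110 mm across, 25 mm high, lying on the bench beside the manifold. Bystander, origin at its underside
- tape_small: loose small roll of tape, 64 mm across, 24 mm high, lying on the bench just in front of the gates' rails. Bystander, origin at its underside
- chipboard: loose strip of chipboard, 180 x 60 x 19 mm, lying on the bench at the manifold's right. Bystander, origin at its underside
- glue: loose glue bottle, 56 mm across, 150 mm tall, standing on the bench at the left. Bystander, origin at its underside
- screwdriver: loose screwdriver lying on the bench towards the right front. Bystander, origin at its underside

How it is judged:
By the outcome, as a careful person would: the job done as asked, in the order asked, and still so for the second after the job is handed in, with the robot touching nothing.
It also fails if it takes over 45 s, if anything falls off the work surface, if the arm or the gripper's body presses on something with over 40 N, if the wrist force passes 120 N, or if a joint passes its speed limit or range.

## Robot

A 7-joint arm with a two-finger parallel gripper is mounted at the origin on the work surface. World frame = base frame: x ahead of the robot, y to its left, z up, the work surface at z = 0. Lengths are in m, angles in rad, forces in N, time in s.
With the tool pointing down it reaches from about 0.425 to 0.875 m from the base axis. Payload 4.7 kg.
Tool frame: the origin (TCP) lies between the finger pads; the fingertips stand 25 mm ahead of it and the grasp point (between the pads) lies 6 mm ahead of it (arm.tips_ahead is the x of the fingertips in the tool frame, in m); x points along the fingers, y is the direction in which the jaws open and shut, and the axes are right-handed (so a half turn about x gives the same grasp; the last joint's range is limited). The gripper opens to 85 mm and grips with 20 to 120 N. Pads are 22 mm wide; open, the fingers measure 114 mm over their backs; the gripper's body (76 mm by 85 mm) begins 54 mm behind the grasp point. The pads swing forward as they close: fully open they stand 13 mm farther back than shut.
Start: joints at [-1.114, 0.321, -0.07, 1.45, 0.023, 1.371, -0.057], TCP at [0.279, 0.587, 0.256] pointing down, gripper open.
Joint ranges: [-2.86, 2.86], [-0.3, 2.09], [-1.38, 1.24], [0.06, 2.45], [-1.56, 4.7], [0.09, 2.05], [-2.69, 2.69]. Speed limits (rad/s): [2.57, 2.57, 3.14, 3.14, 3.14, 3.14, 3.14].

## Interface

Orientations are given as a 3x3 rotation matrix whose columns are the frame's x, y, z axes.
In Python, from plant import arm gives the robot as it stands.
- The arm moves only by the shell command python3 -m handwheel 'ROWS' [FORCE]. ROWS is JSON, a list of rows, each a list of 7 numbers: the turn, a rotation vector about the tool's x, y, z in degrees, then the shift along the tool's x, y, z in cm, then the closure in counts, from 0 (fully open) to 255 (shut). In form: [[rx, ry, rz, dx, dy, dz, gripper], ...]. A call has 1 to 5 rows; each row shifts and turns the commanded pose from where the row before left it, along the tool's axes as they then stand; what a row does not reach is not made up. A row lasts 1/12 s, in which the tool goes at most 41.7 mm and 7.16 degrees, less where a joint would pass 70% of its speed; a pose out of reach is approached as far as the arm can. A call is refused whole if a number of a shift passes 4.17 or a number of a turn 7.16, either way. A call with a gripper value outside its range is refused whole. The fingers move at their own pace and stop on an object; FORCE is the grip in N (left out, the last holds). Time passes only in rows, so rows that do not move let the fingers close. It gives the time, the measured TCP pose, the force and the opening at its end, in the units of the state.
- arm.observe(): the state, without advancing time (a new reading comes with each control period).
- arm.camera(name): name is "scene" or "top" or "wrist"; returns a dict with "color" (384x512x3 uint8, blue, green, red), "fx", "fy", "cx", "cy" (pixels), "dist_coeffs" ([k1, k2, p1, p2, k3] as OpenCV has them; the pictures are not rectified), "R" (3x3) and "t" (3): a world point X has camera coordinates R X + t. Camera axes: x right, y down, z forward; pixel columns grow to the right and rows downward; lengths in m; the calibration is good to about 2 mm. A picture is of the moment at which its call begins. There is no depth.
- arm.finish_job(): hands the job in, once; it reports no verdict.
Trained networks look in a picture, given as the dict that the camera call returned (one of the last four; its "shot" number tells which), for a name from the list of things; names that differ only in an ending like _2 or _b are one class to them, and where a whole thing is asked for, a point or a joint stands for the part that bears it (a point fixed in the world has none). Each returns a list of dicts, best first, with "conf" (0 to 1); they miss things now and then, are a little off and sometimes report something else, mostly with a low value. They report only what shows in the picture. A call takes as long as a camera call.
- arm.masks_of(picture, target): "mask" (384x512 bool, what is visible of it) and "extent" ([left, top, right, bottom] in pixels, round what is visible of it).
- arm.landmark_of(picture, target): "at" ([row, column] in pixels: a listed point, or the origin of a listed thing).
The state is a dict: "t": time; "qpos": joint angles; "joint_velocities": joint speeds; "joint_efforts": joint torques, N m; "eef_pos": TCP position; "eef_rot": TCP orientation; "contact_force": force on the tool from outside, world axes, zero at the start; "wrist_torque": the same for the moment, N m; "width": finger opening in m.
Only numpy, scipy, OpenCV 4.12 (cv2) and the standard library are available. Lean on these libraries where they do the work, as an engineer would, in place of code of your own. Each camera call takes 0.05 s, during which the arm holds its last target. There are 200 camera calls.

## Working session

There is one attempt and no reset: what is moved stays moved. The work goes in short steps, Python scripts to look and compute and a shell command to move; the robot and the scene stay as the last step left them, time stands still between calls to the robot, and variables do not carry over. Pictures are saved under pics/ and viewed, about 8 in all and at most 12, crops included, and the job is handed in when it is done.

```bash
mkdir -p pics; ls; cat > h.py <<'E'
import numpy as np, cv2
from plant import arm
def ray(p,rc):
    K=np.array([[p['fx'],0,p['cx']],[0,p['fy'],p['cy']],[0,0,1.]])
    u=cv2.undistortPoints(np.array([[[rc[1],rc[0]]]],float),K,np.array(p['dist_coeffs'],float))[0,0]
    R=np.array(p['R']);t=np.array(p['t']);return -R.T@t, R.T@np.array([u[0],u[1],1.])
def atz(p,rc,z):
    c,d=ray(p,rc);return c+d*(z-c[2])/d[2]
def proj(p,X):
    K=np.array([[p['fx'],0,p['cx']],[0,p['fy'],p['cy']],[0,0,1.]])
    q,_=cv2.projectPoints(np.array(X,float).reshape(-1,1,3),cv2.Rodrigues(np.array(p['R'],float))[0],np.array(p['t'],float),K,np.array(p['dist_coeffs'],float))
    return q[:,0]
E
python3 - <<'E'
from h import *
s=arm.observe();print(s['t'],s['eef_pos'],np.round(s['eef_rot'],3),s['width'])
Z={'hook_left':.064,'hook_mid':.064,'hook_right':.064,'port_left':.07,'port_mid':.07,'port_right':.07,'elbow':.07,'cap_a':.07,'manifold':0,'collet_nut':.062,'router_bit':.062,'tape_small':0,'tape_wide':0,'glue':0,'screwdriver':0,'chipboard':0}
for n in('top','scene'):
    p=arm.camera(n);cv2.imwrite(f'pics/{n}.png',p['color'])
    for k,z in Z.items():
        print(n,k,[(np.round(a['at']).tolist(),round(a['conf'],2),np.round(atz(p,a['at'],z)[:2],3).tolist()) for a in arm.landmark_of(p,k)[:3]])
E
```

```text
pics
0.0 [0.27831504 0.58685217 0.25519937] [[-0.001  0.428  0.904]
 [-0.002  0.904 -0.428]
 [-1.    -0.002  0.   ]] 0.08566529054566449
top hook_left [([198.0, 194.0], 0.98, [0.568, 0.141])]
top hook_mid [([190.0, 229.0], 0.71, [0.59, 0.034])]
top hook_right [([183.0, 262.0], 0.85, [0.608, -0.063]), ([197.0, 196.0], 0.73, [0.569, 0.132])]
top port_left [([143.0, 184.0], 0.74, [0.734, 0.169]), ([130.0, 258.0], 0.38, [0.769, -0.053])]
top port_mid [([140.0, 218.0], 0.57, [0.741, 0.067]), ([131.0, 252.0], 0.56, [0.767, -0.036])]
top port_right [([130.0, 252.0], 0.91, [0.769, -0.038]), ([187.0, 261.0], 0.39, [0.594, -0.06])]
top elbow [([130.0, 253.0], 0.62, [0.768, -0.04])]
top cap_a [([144.0, 187.0], 0.74, [0.731, 0.16]), ([142.0, 223.0], 0.59, [0.736, 0.053])]
top manifold [([148.0, 224.0], 0.66, [0.736, 0.055]), ([134.0, 252.0], 0.49, [0.78, -0.034])]
top collet_nut [([159.0, 207.0], 0.37, [0.686, 0.101])]
top router_bit [([158.0, 237.0], 0.56, [0.684, 0.01])]
top tape_small [([236.0, 231.0], 0.82, [0.457, 0.035]), ([154.0, 238.0], 0.62, [0.716, 0.013]), ([144.0, 183.0], 0.48, [0.75
[... 903 characters left out ...]
0], 0.68, [0.59, 0.288]), ([260.0, 257.0], 0.6, [0.741, 0.064]), ([246.0, 302.0], 0.35, [0.638, 0.14])]
scene collet_nut [([234.0, 282.0], 0.5, [0.691, 0.102]), ([260.0, 258.0], 0.31, [0.798, 0.093])]
scene router_bit [([219.0, 247.0], 0.6, [0.683, 0.003])]
scene tape_small [([198.0, 294.0], 0.83, [0.448, 0.037])]
scene tape_wide [([231.0, 372.0], 0.59, [0.49, 0.282]), ([214.0, 314.0], 0.27, [0.496, 0.12])]
scene glue [([254.0, 367.0], 0.77, [0.589, 0.291]), ([205.0, 276.0], 0.2, [0.513, 0.006])]
scene screwdriver [([156.0, 180.0], 0.61, [0.411, -0.419])]
scene chipboard [([207.0, 174.0], 0.65, [0.668, -0.245]), ([257.0, 364.0], 0.48, [0.601, 0.288]), ([227.0, 218.0], 0.22, [0.681, -0.086])]
```

```bash
python3 -c "
import cv2
a=cv2.imread('pics/top.png')[100:280,120:340];cv2.imwrite('pics/topc.png',cv2.resize(a,None,fx=3.3,fy=3.3,interpolation=2))
a=cv2.imread('pics/scene.png')[130:300,150:400];cv2.imwrite('pics/scenec.png',cv2.resize(a,None,fx=3.2,fy=3.2,interpolation=2))"
```

```text
(no output)
```

View pics/topc.png

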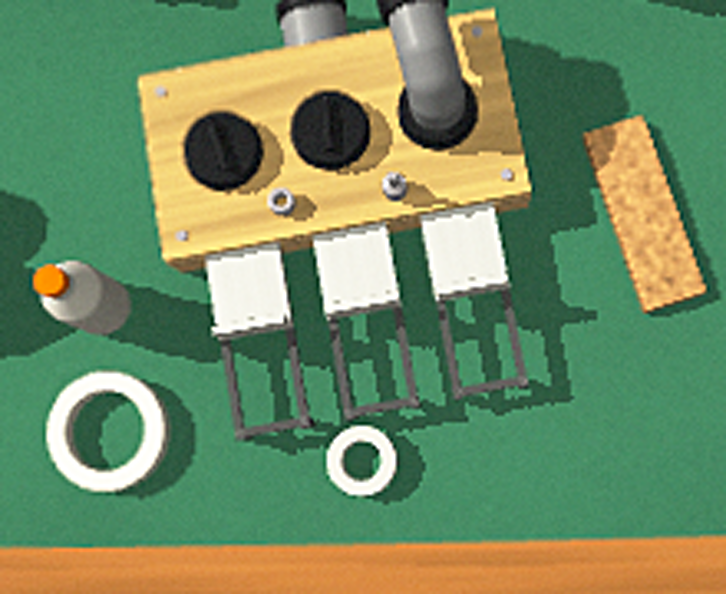

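View pics/scenec.png

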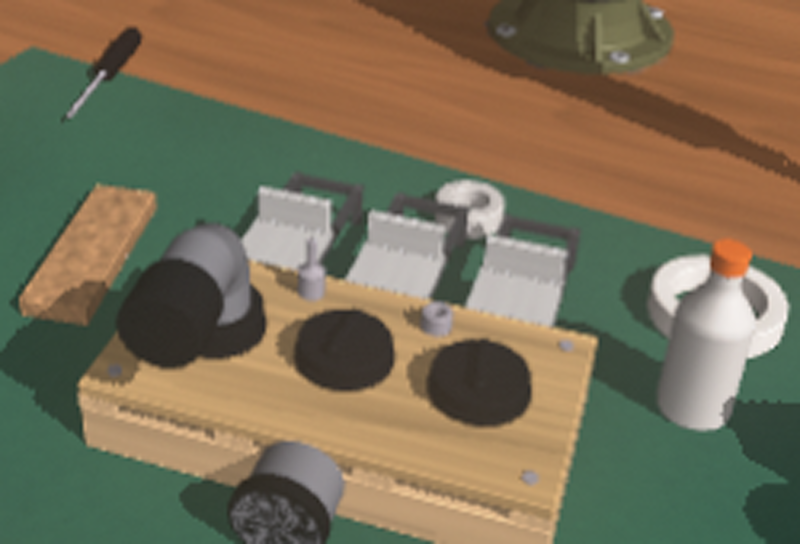

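Top crop: the elbow stands on the right-hand port (crop 437,112); caps are on left and mid. All three gates are part open, lips at about crop (252,330), (362,308) and (468,292). Router bit at (394,185), nut at (281,202), small tape in front at (361,460). The scene view agrees. Next I fit the manifold pose.

```bash
cat > fit.py <<'E'
from h import *
from scipy.optimize import least_squares
def M(q,P):
    P=np.atleast_2d(np.array(P,float));c,s=np.cos(q[2]),np.sin(q[2])
    return np.c_[q[0]+c*P[:,0]-s*P[:,1],q[1]+s*P[:,0]+c*P[:,1],P[:,2]]
E
python3 - <<'E'
from fit import *
pt=arm.camera('top');ps=arm.camera('scene')
T=lambda a:np.array(a)/3.3+[120,100]-.35
S=lambda a:np.array(a)/3.2+[150,130]-.35
ct=T([(138,78),(494,10),(529,188),(165,258)]);cs=S([(553,515),(83,383),(597,338)])
capT=T([(224,151),(331,131)])
C=np.array([(.1,.17,.062),(.1,-.17,.062),(-.08,-.17,.062),(-.08,.17,.062)])
def f(v):
    q=v[:3];d=v[3]
    return np.r_[(proj(pt,M(q,C))-ct).ravel(),(proj(ps,M(q,C[[0,1,3]]))-cs).ravel(),
     (proj(pt,M(q,[(.01,d,.082),(.01,0,.082)]))-capT).ravel()]
r=least_squares(f,[.74,.05,.2,.11],loss='soft_l1');q=r.x
print(np.round(q,4),np.degrees(q[2]));print(np.round(r.fun.reshape(-1,2),1).tolist())
# lip rear top edges: tops z=.079; image corners
for n,im,pts in(('top',pt,T([(213,331),(291,322),(325,312),(399,301),(436,298),(508,286)])),):
    for u in pts:
        X=atz(im,u[::-1],.079);c,s=np.cos(q[2]),np.sin(q[2]);e=X[:2]-q[:2]
        print(n,np.round([c*e[0]+s*e[1],-s*e[0]+c*e[1]],3))
for nm,im in(('top',pt),('scene',ps)):
  for k in('hook_left','hook_mid','hook_right'):
    for a in arm.landmark_of(im,k)[:1]:
        e=atz(im,a['at'],.064)[:2]-q[:2];print(nm,k,np.round([c*e[0]+s*e[1],-s*e[0]+c*e[1]],3))
print(arm.observe()['t'])
E
```

```text
[0.7342 0.0614 0.1604 0.0951] 9.192101784271456
[[-0.7, -0.8], [-0.3, -0.5], [0.5, 1.3], [-1.0, 0.8], [0.2, -2.1], [-2.6, -1.0], [-0.1, -0.9], [-0.2, -1.7], [-1.3, -1.6]]
top [-0.155  0.13 ]
top [-0.16   0.061]
top [-0.156  0.03 ]
top [-0.159 -0.036]
top [-0.162 -0.069]
top [-0.163 -0.133]
top hook_left [-0.144  0.102]
top hook_mid [-0.144 -0.002]
top hook_right [-0.156 -0.103]
scene hook_left [-0.155  0.106]
scene hook_mid [-0.145 -0.002]
scene hook_right [-0.152 -0.109]
2.1
```

```bash
python3 -m handwheel '[[-6.9,0,0,0,0,0,255],[-6.9,0,0,0,0,0,255],[-6.9,0,0,0,0,0,255],[-6.9,0,0,0,0,0,255],[-6.9,0,0,0,0,0,255]]' 30; cat > st.py <<'E'
from fit import *
import sys
q=[float(a) for a in open('q.txt').read().split()]
s=arm.observe();R=np.array(s['eef_rot']);c,n=np.cos(q[2]),np.sin(q[2])
e=s['eef_pos'][:2]-np.array(q[:2])
print('t',round(s['t'],2),'tcp manifold xy',np.round([c*e[0]+n*e[1],-n*e[0]+c*e[1]],4),'z',round(s['eef_pos'][2],4),'tip z',round(s['eef_pos'][2]-arm.tips_ahead,4),'yaw z-axis',np.round(np.degrees(np.arctan2(R[1,2],R[0,2]))-np.degrees(q[2]),2),'x axis',np.round(R[:,0],3),'F',np.round(s['contact_force'],1),'w',round(s['width'],3))
E
echo 0.7342 0.0614 0.1604 > q.txt; python3 st.py; python3 -c "
from h import *
p=arm.camera('wrist');s=arm.observe();R=np.array(s['eef_rot']);c=-np.array(p['R']).T@np.array(p['t']);print('cam in tool',R.T@(c-s['eef_pos']),(R.T@np.array(p['R']).T).round(2),p['fx'])"
```

```text
t: 2.52
eef_pos: [0.2786, 0.5873, 0.2563]
eef_rot: [[0.0, -0.165, 0.986], [-0.0, 0.986, 0.165], [-1.0, -0.0, 0.0]]
contact_force: [0.6, 0.4, -0.2]
width: 0.0256
t 2.52 tcp manifold xy [-0.3658  0.5919] z 0.2563 tip z 0.2313 yaw z-axis 0.28 x axis [ 0. -0. -1.] F [ 0.6  0.4 -0.2] w 0.026
cam in tool [-0.11740737 -0.00015268 -0.07765165] [[-0.   -0.3   0.95]
 [ 1.   -0.01 -0.  ]
 [ 0.01  0.95  0.3 ]] 282.1362171146675
```

```bash
python3 -m handwheel '[[0,0,0,-0.6,-2.5,3,255],[0,0,0,-0.6,-2.5,3,255],[0,0,0,-0.6,-2.5,3,255],[0,0,0,-0.6,-2.5,3,255],[0,0,0,-0.6,-2.5,3,255]]' >/dev/null;  python3 -m handwheel '[[0,0,0,0,-4,0,255],[0,0,0,0,-4,0,255],[0,0,0,0,-4,0,255],[0,0,0,0,-4,0,255],[0,0,0,0,-4,0,255]]' >/dev/null;python3 -m handwheel '[[0,0,0,0,-4,0,255],[0,0,0,0,-4,0,255],[0,0,0,0,-4,0,255],[0,0,0,0,-4,0,255],[0,0,0,0,-4,0,255]]' >/dev/null; python3 -m handwheel '[[0,0,0,0,-4,0,255],[0,0,0,0,0,0,255],[0,0,0,0,0,0,255]]'
python3 st.py; python3 - <<'E'
from fit import *
q=[float(a) for a in open('q.txt').read().split()]
p=arm.camera('wrist');im=p['color'].copy()
c,n=np.cos(q[2]),np.sin(q[2])
for k,z in dict(hook_left=.064,hook_mid=.064,hook_right=.064,port_left=.07,port_mid=.07,port_right=.07,router_bit=.062,collet_nut=.062).items():
    for a in arm.landmark_of(p,k)[:1]:
        e=atz(p,a['at'],z)[:2]-q[:2];print(k,round(a['conf'],2),np.round(a['at']),np.round([c*e[0]+n*e[1],-n*e[0]+c*e[1]],3))
cv2.imwrite('pics/w1.png',cv2.resize(im,(800,600),interpolation=cv2.INTER_CUBIC))
E
```

```text
t: 4.07
eef_pos: [0.5166, 0.0502, 0.2867]
eef_rot: [[0.001, -0.15, 0.989], [0.0, 0.989, 0.15], [-1.0, 0.0, 0.001]]
contact_force: [-0.2, 1.4, -0.4]
width: -0.0001
t 4.07 tcp manifold xy [-0.2166  0.0237] z 0.2867 tip z 0.2617 yaw z-axis -0.54 x axis [ 0.001  0.    -1.   ] F [-0.2  1.4 -0.4] w -0.0
hook_left 0.95 [223. 319.] [-0.146  0.101]
hook_mid 0.67 [221. 242.] [-0.15  0.  ]
hook_right 0.72 [222. 164.] [-0.151 -0.101]
router_bit 0.38 [282. 210.] [-0.056 -0.047]
```

View pics/w1.png

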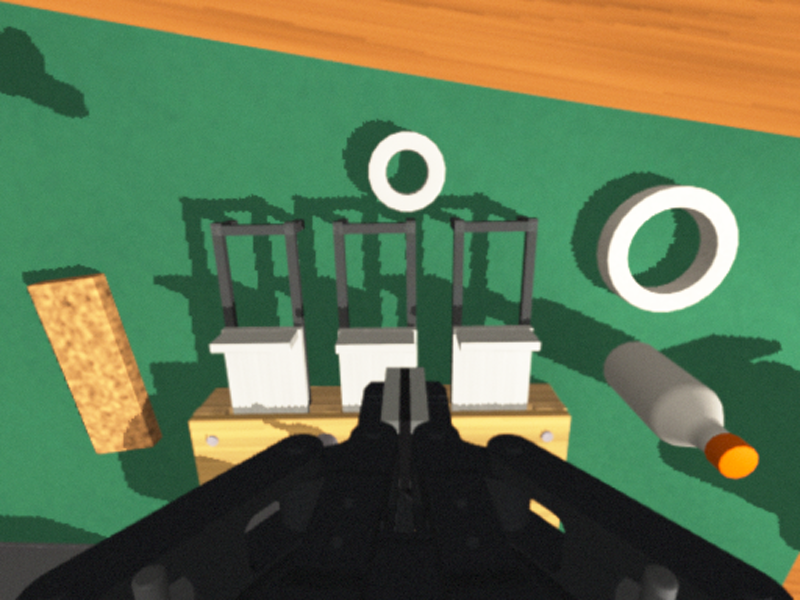

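The right-hand gate's lip is at about (255,340), mid (377,340) and left (497,338); front deck corners are (190,420) and (568,416), rail ends at y≈221. The yaw is well aligned. I refine the pose from these.

```bash
python3 - <<'E'
from fit import *
p=arm.camera('wrist')
W=lambda a:(np.array(a,float)+.5)*.64-.5
A=W([(190,420),(568,416)]);B=W([(212,223),(303,221),(333,221),(416,220),(454,219),(538,218)])
yy=lambda d:[-d-.033,-d+.033,-.033,.033,d-.033,d+.033]
def f(v):
    P=[(-.08,-.17,.062),(-.08,.17,.062)];Q=[(-.248,y,.04) for y in(-v[3]-v[4],-v[3]+v[4],-v[4],v[4],v[3]-v[4],v[3]+v[4])]
    return np.r_[(proj(p,M(v,P))-A).ravel(),(proj(p,M(v,Q))-B).ravel()]
r=least_squares(f,[.734,.061,.16,.1,.033],loss='soft_l1');q=r.x;print(np.round(q,4),r.fun.round(1))
open('q.txt','w').write(' '.join(map(str,q[:3])))
c,n=np.cos(q[2]),np.sin(q[2])
for u in W([(213,350),(297,347),(336,350),(418,347),(452,348),(540,346)]):
    e=atz(p,u[::-1],.079)[:2]-q[:2];print(np.round([c*e[0]+n*e[1],-n*e[0]+c*e[1]],4))
for k in('hook_left','hook_mid','hook_right'):
    for a in arm.landmark_of(p,k)[:1]:
        e=atz(p,a['at'],.064)[:2]-q[:2];print(k,np.round([c*e[0]+n*e[1],-n*e[0]+c*e[1]],4))
E
python3 st.py
```

```text
[0.731  0.068  0.1742 0.0978 0.0346] [-1.7 -0.8  3.5 -1.4  0.6 -0.1 -3.1  0.5  0.   0.2  1.3  0.1 -0.7  0.5
  0.1  0.3]
[-0.1525 -0.1301]
[-0.1541 -0.0632]
[-0.1511 -0.0324]
[-0.1527  0.0331]
[-0.1515  0.0602]
[-0.1523  0.1301]
hook_left [-0.1417  0.0936]
hook_mid [-0.1494 -0.0028]
hook_right [-0.1486 -0.1047]
t 4.72 tcp manifold xy [-0.214   0.0229] z 0.2863 tip z 0.2613 yaw z-axis -0.84 x axis [-0.  0. -1.] F [ 0.4 -1.  -0. ] w 0.0
```

```bash
python3 -m handwheel '[[-0.8,0,0,0,0,0,255],[0,0,0,0,-4,3.2,255],[0,0,0,3,-4,3.3,255],[0,0,0,3.5,-4,3.3,255],[0,0,0,4,-0.1,0,255]]' >/dev/null;  python3 -m handwheel '[[0,0,0,4,0,0,255],[0,0,0,1.5,0,0,255],[0,0,0,0,0,0,255],[0,0,0,0,0,0,255]]'
python3 st.py; python3 - <<'E'
from fit import *
print(arm.tips_ahead)
p=arm.camera('wrist')
q=np.array([float(a) for a in open('q.txt').read().split()])
print(proj(p,M(q,[(-.152,-.13,.079),(-.152,-.066,.079),(-.08,-.17,.062)]))*800/512)
cv2.imwrite('pics/w2.png',cv2.resize(p['color'],(800,600),interpolation=cv2.INTER_CUBIC))
E
```

```text
t: 5.47
eef_pos: [0.6011, -0.0212, 0.1467]
eef_rot: [[-0.002, -0.173, 0.985], [-0.0, 0.985, 0.173], [-1.0, -0.0, -0.002]]
contact_force: [0.6, -0.4, 1.2]
width: 0.0
t 5.47 tcp manifold xy [-0.1434 -0.0653] z 0.1467 tip z 0.1217 yaw z-axis -0.03 x axis [-0.002 -0.    -1.   ] F [ 0.6 -0.4  1.2] w 0.0
0.025
[[260.49291571 326.43098799]
 [403.73852564 326.26589263]
 [208.04944424 442.60060574]]
```

View pics/w2.png

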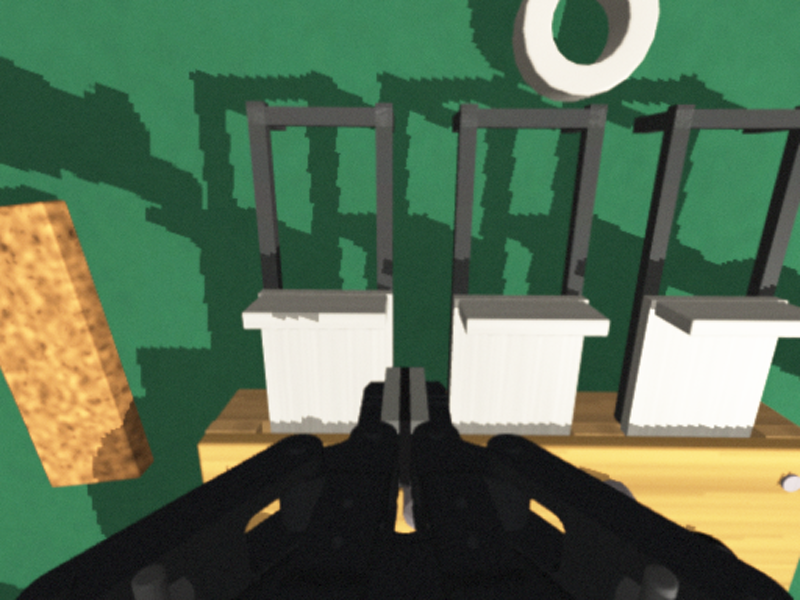

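Lip's rear top edge spans x 244–391 at y≈327; the fit predicted 260–404, so the lip sits ~6 mm farther to −y, and I aim at y ≈ −0.104.

```bash
python3 -m handwheel '[[0,0,0,0,-2,1.4,255],[0,0,0,0,-1.9,1.3,255],[0,0,0,0,0,0,255],[0,0,0,1,0,0,255],[0,0,0,1,0,0,255]]' >/dev/null;python3 st.py;  python3 -m handwheel '[[0,0,0,1.2,0,0,255],[0,0,0,1.2,0,0,255],[0,0,0,1.2,0,0,255],[0,0,0,0.8,0,0,255],[0,0,0,0,0,0,255]]'
python3 st.py; python3 - <<'E'
from fit import *
p=arm.camera('wrist')
cv2.imwrite('pics/w3.png',cv2.resize(p['color'],(800,600),interpolation=cv2.INTER_CUBIC))
E
```

```text
t 5.93 tcp manifold xy [-0.1148 -0.1041] z 0.1288 tip z 0.1038 yaw z-axis -0.03 x axis [ 0.004  0.001 -1.   ] F [-0.1  1.5 -0.4] w -0.0
t: 6.35
eef_pos: [0.6328, -0.0544, 0.0801]
eef_rot: [[-0.005, -0.173, 0.985], [0.0, 0.985, 0.173], [-1.0, 0.001, -0.005]]
contact_force: [-0.4, 0.8, -1.2]
width: -0.0001
t 6.35 tcp manifold xy [-0.118  -0.1035] z 0.0801 tip z 0.0551 yaw z-axis -0.02 x axis [-0.005  0.    -1.   ] F [-0.4  0.8 -1.2] w -0.0
```

View pics/w3.png

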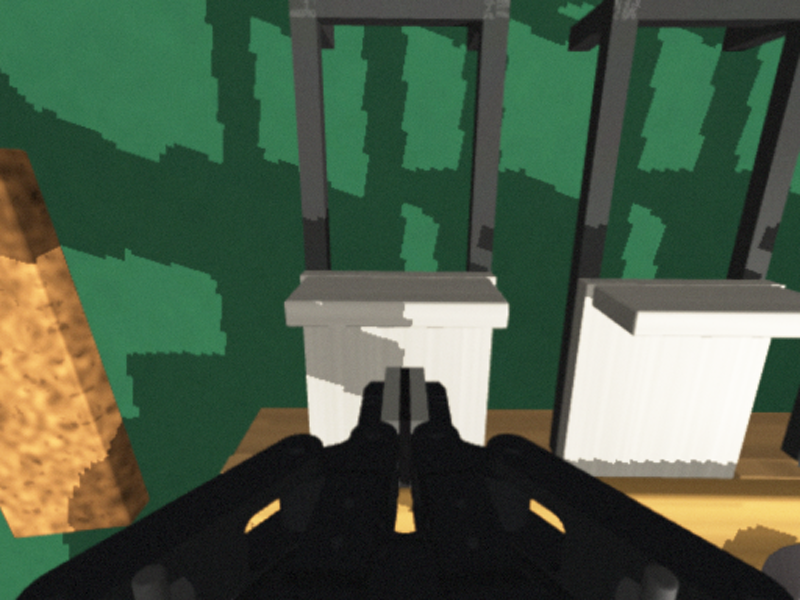

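Fingertips stand centred behind the right lip (lip x 286–508, tips at 405), with no contact. Pull.

```bash
python3 -m handwheel '[[0,0,0,-0.2,0,-1,255],[0,0,0,0,0,-1,255],[0,0,0,0,0,-1,255],[0,0,0,0,0,-1,255],[0,0,0,0,0,-1,255]]' >/dev/null;python3 st.py;  python3 -m handwheel '[[0,0,0,0,0,-1,255],[0,0,0,0,0,-1,255],[0,0,0,0,0,-1,255],[0,0,0,0,0,-1,255],[0,0,0,0,0,-0.3,255]]' >/dev/null; python3 st.py
python3 -m handwheel '[[0,0,0,0,0,-0.3,255],[0,0,0,0,0,-0.3,255]]' >/dev/null; python3 st.py
```

```text
t 6.82 tcp manifold xy [-0.1657 -0.1044] z 0.0863 tip z 0.0613 yaw z-axis -0.04 x axis [ 0.004  0.    -1.   ] F [ 3.3  0.5 -0.9] w -0.0
t 7.23 tcp manifold xy [-0.2108 -0.1044] z 0.0855 tip z 0.0605 yaw z-axis -0.08 x axis [-0.001  0.    -1.   ] F [ 2.1 -0.2  2.1] w -0.0
t 7.4 tcp manifold xy [-0.2153 -0.1043] z 0.0853 tip z 0.0603 yaw z-axis -0.05 x axis [ 0.  0. -1.] F [3.  0.9 2.8] w -0.0
```

```bash
for i in 1 ; do python3 -m handwheel '[[0,0,0,0,0,-0.3,255],[0,0,0,0,0,-0.1,255]]' | grep -E "t:|contact"; python3 -m handwheel '[[0,0,0,0,0,-0.2,255],[0,0,0,0,0,0,255]]' | grep -E "t:|contact";python3 -m handwheel '[[0,0,0,0,0,-0.2,255],[0,0,0,0,0,0,255]]' | grep -E "t:|contact"; python3 st.py; done
```

```text
t: 7.57
eef_rot: [[-0.0, -0.172, 0.985], [-0.0, 0.985, 0.172], [-1.0, 0.0, -0.0]]
contact_force: [2.3, 0.2, 1.3]
t: 7.73
eef_rot: [[-0.001, -0.172, 0.985], [-0.0, 0.985, 0.172], [-1.0, 0.0, -0.001]]
contact_force: [1.0, 0.6, 2.1]
t: 7.9
eef_rot: [[0.001, -0.173, 0.985], [-0.0, 0.985, 0.173], [-1.0, -0.0, 0.001]]
contact_force: [5.1, 0.3, -1.3]
t 7.9 tcp manifold xy [-0.2228 -0.1043] z 0.0849 tip z 0.0599 yaw z-axis -0.04 x axis [ 0.001 -0.    -1.   ] F [ 5.1  0.3 -1.3] w -0.0
```

```bash
python3 -m handwheel '[[0,0,0,0,0,-0.2,255],[0,0,0,0,0,0,255]]' | grep -E "contact";python3 st.py; python3 -m handwheel '[[0,0,0,0,0,-0.2,255],[0,0,0,0,0,0,255]]' | grep -E "contact"; python3 st.py
```

```text
contact_force: [10.7, 1.7, -6.5]
t 8.07 tcp manifold xy [-0.2229 -0.1043] z 0.0851 tip z 0.0601 yaw z-axis -0.03 x axis [ 0.005 -0.    -1.   ] F [10.7  1.7 -6.5] w -0.0
contact_force: [14.6, 0.2, -10.5]
t 8.23 tcp manifold xy [-0.223  -0.1043] z 0.0853 tip z 0.0603 yaw z-axis 0.0 x axis [ 0.01 -0.   -1.  ] F [ 14.6   0.2 -10.5] w 0.0
```

The force rises with no further motion at face x ≈ −0.234 (stop expected at −0.235), so the gate is at its stop. I unhook, lift and go in front of the middle lip.

```bash
python3 -m handwheel '[[0,0,0,0,0,0.7,255],[0,0,0,0,0,0.8,255],[0,0,0,0,0,0,255],[0,0,0,-2.5,0,0,255],[0,0,0,-2.5,0,0,255]]' | grep contact;python3 st.py;  python3 -m handwheel '[[0,0,0,-1,2.5,0.5,255],[0,0,0,0,2.6,0.6,255],[0,0,0,0,2.6,0.6,255],[0,0,0,0,2.6,0,255],[0,0,0,0,0,0,255]]' | grep contact; python3 st.py
python3 - <<'E'
from fit import *
p=arm.camera('wrist')
cv2.imwrite('pics/w4.png',cv2.resize(p['color'],(800,600),interpolation=cv2.INTER_CUBIC))
E
```

```text
contact_force: [0.9, -0.5, -0.3]
t 8.65 tcp manifold xy [-0.2147 -0.104 ] z 0.1335 tip z 0.1085 yaw z-axis -0.07 x axis [-0.007 -0.    -1.   ] F [ 0.9 -0.5 -0.3] w -0.0
contact_force: [-1.1, 1.0, 0.1]
t 9.07 tcp manifold xy [-0.1957  0.0052] z 0.1445 tip z 0.1195 yaw z-axis 0.39 x axis [-0.003  0.003 -1.   ] F [-1.1  1.   0.1] w 0.0
```

View pics/w4.png

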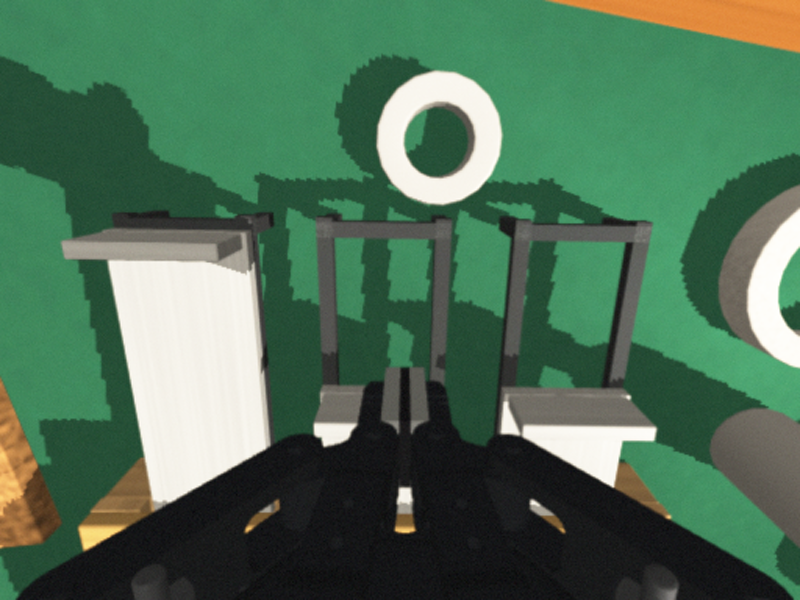

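The right gate is drawn well out, its lip at (155,245) over the rail ends. The middle lip's edge shows at (317–370, 395), the finger in front of it.

```bash
python3 -m handwheel '[[0,0,0,1.5,-0.8,0,255],[0,0,0,1.5,0,0,255],[0,0,0,1.5,0,0,255],[0,0,0,1.5,0,0,255],[0,0,0,0,0,0,255]]' | grep contact;python3 st.py;  python3 -m handwheel '[[0,0,0,0,0,1,255],[0,0,0,0,0,1,255],[0,0,0,0,0,1,255],[0,0,0,0,0,1,255],[0,0,0,0,0,0.3,255]]' | grep contact; python3 st.py
```

```text
contact_force: [-0.5, 0.4, -0.9]
t 9.53 tcp manifold xy [-0.1983 -0.0107] z 0.0819 tip z 0.0569 yaw z-axis -0.15 x axis [-0.007 -0.002 -1.   ] F [-0.5  0.4 -0.9] w 0.0
contact_force: [-2.9, -1.3, 2.9]
t 9.95 tcp manifold xy [-0.1501 -0.0098] z 0.0859 tip z 0.0609 yaw z-axis -0.04 x axis [ 0.001 -0.001 -1.   ] F [-2.9 -1.3  2.9] w -0.0
```

```bash
python3 -m handwheel '[[0,0,0,0,0,0.3,255],[0,0,0,0,0,0.1,255]]' | grep contact_f;python3 st.py;  python3 -m handwheel '[[0,0,0,0,0,0.2,255],[0,0,0,0,0,0,255]]' | grep contact_f; python3 st.py;  python3 -m handwheel '[[0,0,0,0,0,0.2,255],[0,0,0,0,0,0,255]]' | grep contact_f; python3 st.py
```

```text
contact_force: [-3.0, -0.7, 2.2]
t 10.12 tcp manifold xy [-0.1477 -0.0095] z 0.0853 tip z 0.0603 yaw z-axis -0.05 x axis [-0. -0. -1.] F [-3.  -0.7  2.2] w 0.0
contact_force: [-1.4, -0.4, 0.3]
t 10.28 tcp manifold xy [-0.146  -0.0095] z 0.0851 tip z 0.0601 yaw z-axis -0.06 x axis [ 0. -0. -1.] F [-1.4 -0.4  0.3] w -0.0
contact_force: [-1.8, -1.5, 0.1]
t 10.45 tcp manifold xy [-0.1441 -0.0094] z 0.0851 tip z 0.0601 yaw z-axis -0.05 x axis [ 0. -0. -1.] F [-1.8 -1.5  0.1] w 0.0
```

```bash
for i in 1; do python3 -m handwheel '[[0,0,0,0,0,0.2,255],[0,0,0,0,0,0,255]]' | grep contact_f;python3 st.py;  python3 -m handwheel '[[0,0,0,0,0,0.2,255],[0,0,0,0,0,0,255]]' | grep contact_f; python3 st.py;  python3 -m handwheel '[[0,0,0,0,0,0.2,255],[0,0,0,0,0,0,255]]' | grep contact_f; python3 st.py; done
```

```text
contact_force: [-1.2, -0.8, 0.5]
t 10.62 tcp manifold xy [-0.142  -0.0095] z 0.0851 tip z 0.0601 yaw z-axis -0.05 x axis [ 0. -0. -1.] F [-1.2 -0.8  0.5] w -0.0
contact_force: [-7.4, -1.5, 4.9]
t 10.78 tcp manifold xy [-0.1417 -0.0094] z 0.085 tip z 0.06 yaw z-axis -0.06 x axis [-0.004 -0.    -1.   ] F [-7.4 -1.5  4.9] w 0.0
contact_force: [-12.6, -2.5, 9.8]
t 10.95 tcp manifold xy [-0.1416 -0.0095] z 0.085 tip z 0.06 yaw z-axis -0.07 x axis [-0.009 -0.001 -1.   ] F [-12.6  -2.5   9.8] w 0.0
```

Middle gate is on its home stop. Same for the left one.

```bash
python3 -m handwheel '[[0,0,0,0,0,-1,255],[0,0,0,0,0,-1.5,255],[0,0,0,0,0,-1.5,255],[0,0,0,-2,0,-1.6,255],[0,0,0,-2.5,0,0,255]]' | grep contact_f;  python3 -m handwheel '[[0,0,0,-1,2.7,0,255],[0,0,0,0,2.7,0,255],[0,0,0,0,2.7,0,255],[0,0,0,0,2.7,0,255],[0,0,0,0,0,0,255]]' | grep contact_f; python3 st.py
python3 - <<'E'
from fit import *
p=arm.camera('wrist')
cv2.imwrite('pics/w5.png',cv2.resize(p['color'],(800,600),interpolation=cv2.INTER_CUBIC))
E
```

```text
contact_force: [0.7, -0.5, -0.8]
contact_force: [0.3, 0.1, 0.7]
t 11.78 tcp manifold xy [-0.1933  0.1068] z 0.1408 tip z 0.1158 yaw z-axis 0.46 x axis [ 0.002  0.005 -1.   ] F [0.3 0.1 0.7] w -0.0
```

View pics/w5.png

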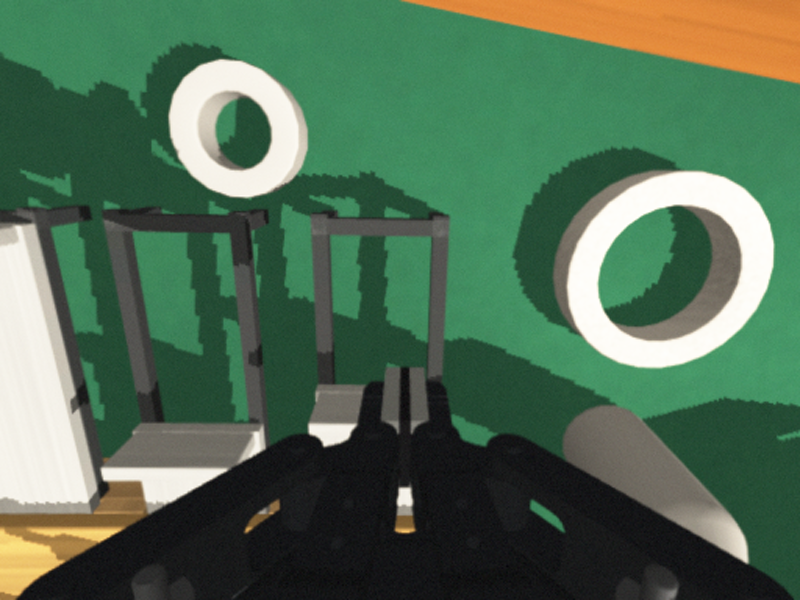

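Mid lip now sits far in at (185,440); the left lip begins at (310,390), the finger slightly right of its centre, nothing else in the way.

```bash
python3 -m handwheel '[[0,0,0,1.5,-0.9,0,255],[0,0,0,1.5,0,0,255],[0,0,0,1.5,0,0,255],[0,0,0,1.1,0,0,255],[0,0,0,0,0,0,255]]' | grep contact_f;python3 st.py;  python3 -m handwheel '[[0,0,0,0,0,1,255],[0,0,0,0,0,1,255],[0,0,0,0,0,1,255],[0,0,0,0,0,1,255],[0,0,0,0,0,0.3,255]]' | grep contact_f; python3 -m handwheel '[[0,0,0,0,0,0.3,255],[0,0,0,0,0,0.2,255]]' | grep contact_f;python3 st.py
```

```text
contact_force: [-0.8, 0.4, 0.0]
t 12.25 tcp manifold xy [-0.1953  0.0891] z 0.0819 tip z 0.0569 yaw z-axis -0.09 x axis [-0.003 -0.001 -1.   ] F [-0.8  0.4  0. ] w -0.0
contact_force: [-2.2, 0.3, 1.9]
contact_force: [-1.4, -0.9, 2.4]
t 12.83 tcp manifold xy [-0.1457  0.0895] z 0.0842 tip z 0.0592 yaw z-axis -0.06 x axis [-0. -0. -1.] F [-1.4 -0.9  2.4] w 0.0
```

```bash
for i in 1; do python3 -m handwheel '[[0,0,0,0,0,0.2,255],[0,0,0,0,0,0,255]]' | grep contact_f;  python3 -m handwheel '[[0,0,0,0,0,0.2,255],[0,0,0,0,0,0,255]]' | grep contact_f; python3 st.py;  python3 -m handwheel '[[0,0,0,0,0,0.2,255],[0,0,0,0,0,0,255]]' | grep contact_f; python3 st.py; done
```

```text
contact_force: [-0.6, -1.2, 1.0]
contact_force: [-2.3, -0.0, 0.3]
t 13.17 tcp manifold xy [-0.142   0.0895] z 0.0841 tip z 0.0591 yaw z-axis -0.05 x axis [ 0. -0. -1.] F [-2.3 -0.   0.3] w -0.0
contact_force: [-4.4, -1.8, 2.5]
t 13.33 tcp manifold xy [-0.1409  0.0896] z 0.084 tip z 0.059 yaw z-axis -0.05 x axis [-0.002 -0.    -1.   ] F [-4.4 -1.8  2.5] w 0.0
```

```bash
python3 -m handwheel '[[0,0,0,0,0,0.2,255],[0,0,0,0,0,0,255]]' | grep contact_f; python3 st.py;  python3 -m handwheel '[[0,0,0,0,0,0.2,255],[0,0,0,0,0,0,255]]' | grep contact_f; python3 st.py; python3 -m handwheel '[[0,0,0,0,0,-1,255],[0,0,0,0,0,-1.5,255],[0,0,0,0,0,-1.5,255],[0,0,0,-2,0,-1.6,255],[0,0,0,-3,0,0,255]]' | grep contact_f;  python3 -m handwheel '[[0,0,0,-4,-1,0,255],[0,0,0,-4,-2,0,255],[0,0,0,-4,-3,0,255],[0,0,0,-4,-3,0,255],[0,0,0,0,0,0,255]]' | grep contact_f; python3 -m handwheel '[[0,0,0,0,0,0,255]]'|grep contact_f; python3 st.py
python3 - <<'E'
from fit import *
q=[float(a) for a in open('q.txt').read().split()]
c,n=np.cos(q[2]),np.sin(q[2])
p=arm.camera('wrist')
for k in('hook_left','hook_mid','hook_right'):
    for a in arm.landmark_of(p,k)[:1]:
        e=atz(p,a['at'],.064)[:2]-q[:2];print(k,np.round([c*e[0]+n*e[1],-n*e[0]+c*e[1]],4))
cv2.imwrite('pics/w6.png',cv2.resize(p['color'],(800,600),interpolation=cv2.INTER_CUBIC))
p=arm.camera('top')
Z={'collet_nut':.062,'router_bit':.062,'tape_small':0,'tape_wide':0,'glue':0,'chipboard':0,'screwdriver':0}
for k,z in Z.items(): print(k,[np.round(atz(p,a['at'],z)[:2],3).tolist() for a in arm.landmark_of(p,k)[:1]])
E
```

```text
contact_force: [-9.7, -2.8, 7.2]
t 13.5 tcp manifold xy [-0.1408  0.0896] z 0.0839 tip z 0.0589 yaw z-axis -0.05 x axis [-0.007 -0.001 -1.   ] F [-9.7 -2.8  7.2] w 0.0
contact_force: [-16.3, -3.2, 11.6]
t 13.67 tcp manifold xy [-0.1407  0.0896] z 0.0838 tip z 0.0588 yaw z-axis -0.05 x axis [-0.011 -0.002 -1.   ] F [-16.3  -3.2  11.6] w 0.0
contact_force: [0.4, 0.5, -0.5]
contact_force: [1.5, -1.3, 1.1]
contact_force: [0.6, 0.3, -0.7]
t 14.58 tcp manifold xy [-0.1903  0.0092] z 0.281 tip z 0.256 yaw z-axis -0.25 x axis [ 0.007  0.002 -1.   ] F [ 0.6  0.3 -0.7] w -0.0
hook_left [-0.1213  0.0931]
hook_mid [-0.1252 -0.004 ]
hook_right [-0.2324 -0.1014]
collet_nut []
router_bit [[0.687, 0.017]]
tape_small [[0.45, 0.045]]
tape_wide [[0.481, 0.275]]
glue [[0.591, 0.273]]
chipboard [[0.674, -0.228]]
screwdriver [[0.396, -0.406]]
```

View pics/w6.png

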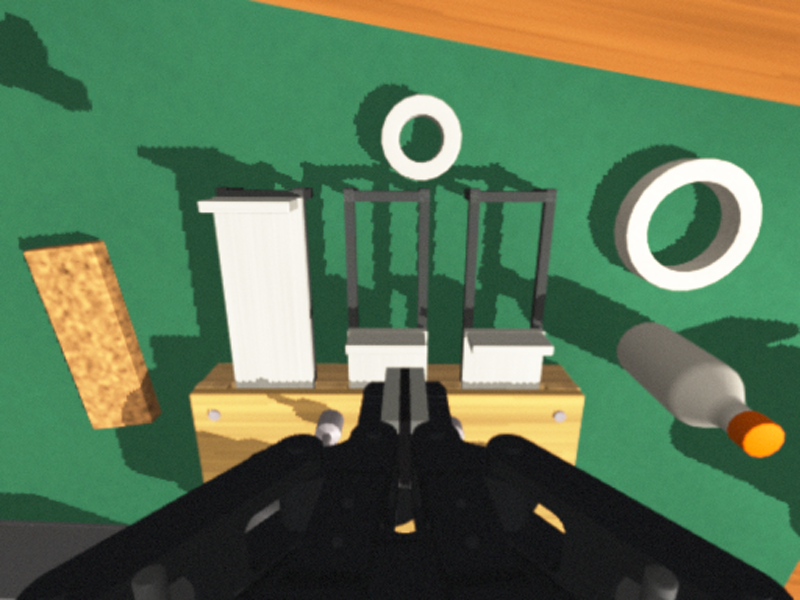

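The right gate is fully out, its lip at (250,205) by the rail ends. The mid (387,340) and left (507,340) gates are home, the router bit stands at (330,425), the nut is at (455,428), and the rest has not moved. Handing in.

```bash
python3 -c "
from plant import arm
print(arm.finish_job())"
```

```text
the job is handed in; nothing more can be done
None
```

The elbow stands on the right-hand port. I drew that gate out first, with the closed fingertips hooked behind its lip. Then I pushed the middle gate home, followed by the left one. The job was handed in at about 15 s, with the arm lifted clear.

**Stops:** at the end of each stroke the force rose to about 15–20 N with no further motion, so each gate reached its stop.

**Last wrist image:** the lip faces measured as follows, in mm along the manifold's x.

| Gate | Measured | Expected |
|---|---|---|
| right | −232 | −235 |
| middle | −125 | −125 |
| left | −121 | −125 |

The differences are within measuring error.

**Loose things:** the router bit, both tapes, the glue, the chipboard and the screwdriver read within about 15 mm of where they were at the start. That is about the detector's noise at that range. The detector missed the collet nut in the last top view because the arm was in the way. Part of it shows in the last wrist image, between the mid and left gates, where it was. I felt no unexpected contact during any move.

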